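# Hang the chopping board inside the dryer cabinet

## Robot

A 7-joint arm with a two-finger parallel gripper is mounted at the origin on the work surface. World frame = base frame: x ahead of the robot, y to its left, z up, the work surface at z = 0. Lengths are in m, angles in rad, forces in N, time in s.
With the tool pointing down it reaches from about 0.35 to 0.9 m from the base axis. Payload 7.2 kg.
Tool frame: the origin (TCP) lies midway between the tips of the shut fingers; the grasp point (between the pads) lies 19 mm behind it; z points along the fingers, y is the direction in which the jaws open and shut (so a half turn about z gives the same grasp; the last joint's range is limited). The gripper opens to 88 mm and grips with 3 to 60 N. Pads are 20 mm wide; open, the fingers measure 115 mm over their backs; the gripper's body (75 mm by 178 mm) begins 61 mm behind the grasp point.
Start: joints at [-1.228, 0.411, -0.013, 1.596, 0.006, 1.134, -0.082], TCP at [0.25, 0.573, 0.223] pointing down, gripper open.
Joint ranges: [-2.95, 2.95], [-0.29, 1.99], [-1.47, 1.44], [0.14, 2.54], [-1.03, 4.17], [0.13, 1.85], [-2.86, 2.86]. Speed limits (rad/s): [2.39, 2.39, 3.01, 3.01, 3.14, 3.14, 3.14].

## Interface

Orientations are given as a unit quaternion [x, y, z, w].
In Python, from cell import manip gives the robot as it stands. The module is installed in compiled form; this text tells all that it offers.
- The arm moves only by the shell command python3 -m handwheel 'ROWS' [OPENING] [FORCE]. ROWS is JSON, one flat list of numbers, 6 for each row, row after row: the shift along the tool's x, y, z in mm, then the turn, a rotation vector about the tool's x, y, z in rad. In form: [x, y, z, rx, ry, rz, x, y, z, rx, ry, rz, ...]. A call has exactly 5 rows; each row shifts and turns the commanded pose from where the row before left it, along the tool's axes as they then stand; what a row does not reach is not made up. A row lasts 1/8 s, in which the tool goes at most 62.5 mm and 10.7 degrees, less where a joint would pass 70% of its speed; a pose out of reach is approached as far as the arm can. A call with a gripper value outside its range is refused whole. OPENING is the gripper's target within -1 to 1 (shut at 1, half-way at 0, fully open at -1), set as the call begins (- or left out, the last holds). The fingers move at their own pace and stop on an object; FORCE is the grip in N (left out, the last holds). Time passes only in rows, so rows that do not move let the fingers close, or fill a call up. It gives the time, the measured TCP pose, the force and the opening at its end, in the units of the state.
- manip.observe(): the state, without advancing time (a new reading comes with each control period).
- manip.capture(name): name is "scene" or "top"; returns a dict with "img" (400x640x3 uint8, red, green, blue), "K" (3x3 intrinsics, pixels), "eye" and "attitude" of the camera in the world. Camera axes: x right, y down, z forward; pixel columns grow to the right and rows downward; lengths in m; the calibration is good to about 2 mm. A picture is of the moment at which its call begins. There is no depth.
- manip.job_done(): hands the job in, once; it reports no verdict.
The state is a dict: "time_s": time; "qpos": joint angles; "qvel": joint speeds; "tau": joint torques, N m; "position": TCP position; "ee_rot": TCP orientation; "ft_force": force on the tool from outside, world axes, zero at the start; "wrist_torque": the same for the moment, N m; "gripper_width": opening from 0.0 (shut) to 1.0 (fully open).
Only numpy, scipy, OpenCV 4.12 (cv2) and the standard library are available. Lean on these libraries where they do the work, as an engineer would, in place of code of your own. Each camera call takes 0.05 s, during which the arm holds its last target.

## Task

Take the green chopping board out of the dish drainer, reach down with it through the narrow top opening of the white dryer cabinet without touching the opening's frame, and hang it by its hole on the orange hook inside. The hook may be clamped anywhere along a short stretch of its rail, so find it gently by feel and never force the board against it; let the board down until the hook carries it behind its turned-up tip, then let go and come out. Leave the brown board, the mug and the soap bottle where they are.

Things in the scene. Friction and masses are not known exactly. Their poses are not given: they have to be found in the camera images.
- board_centre (a point): Centre of the green plastic chopping board: 110 mm wide (its y), 160 mm tall (its z, up), 10 mm thick (its x, face normal), about 230 g. It stands upright in one of the drainer's two slots, between wire prongs (tops 81 mm above the worktop), lower edge 20 mm above the worktop. Its top edge, 80 mm above this point, is free to be pinched across the 10 mm. Both faces are alike.
- board_hole (a point): Centre of the board's hanging hole, 18 mm high and 16 mm wide, right through the board along x; 38 mm above the board's centre, so 42 mm below its top edge, with 33 mm of solid board above the hole. Axes as the board. The board goes on the hook when this point is 1.5 mm (give or take 3) above the strip's top face as it meets the tip and passes it along the cabinet's +x.
- dryer: The fixed white countertop dryer cabinet, an upright box 200 mm deep (x), 230 mm wide (y), 240 mm high, open at the top (its lid is folded down behind it, 17 mm thick); origin at the centre of its underside, z up. Its front (window, knob) is its -x side; the rail runs along y inside its back (+x) wall, and hook_zone lies 10 mm in front (-x) of its centre. Inside floor at 25 mm.
- rim: The grey frame round the cabinet's top opening, fixed to the cabinet, from 224 to 240 mm above the worktop. Its origin is the centre of the opening at the frame's lower side, axes as the cabinet. The opening is 160 mm (x) by 190 mm (y), and the space below it as wide. Neither the board nor the robot may touch this frame.
- hook_zone (a point): Middle of the stretch where the orange hook's tip may be; axes as the cabinet. The hook is a level flat strip 12 mm wide (y), 4 mm thick, its top face at this height (192 mm above the worktop). Its tip's front face is at this x; the tip's 4 mm are turned up to 7 mm above the strip. Where it is along y is not measured: up to 18 mm either way. It bends if pressed with more than 20 N.
- hook_root (a point): Middle of the stretch where the hook's black carriage may be: its front face, 66 mm along +x from hook_zone, at the height of the strip's top. The strip runs straight along x into the carriage, where a rubber buffer lets it give along +x, 1 mm per N, at most 6 mm, and springs it back. The carriage (26 mm wide, not higher than the strip) is clamped on the rail and does not slide by hand.
- brown_board_centre (a point): Centre of a brown wooden board of the same 110 x 160 x 10 mm without a hole, standing in the drainer's other slot, 80 mm from the green one. Not to be moved.
- mug_centre (a point): Centre of a blue mug, 92 mm high and 78 mm across, standing on the worktop. Not to be moved.
- soap_centre (a point): Centre of a yellow soap bottle, 170 mm high and 60 mm across, standing on the worktop. Not to be moved.
Not all that is in view belongs to the job. Of the things that look like the part that bears board_centre, the middle-sized one is meant.

How it is judged:
By the outcome, as a careful person would: the job done as asked, in the order asked, and still so for the second after the job is handed in, with the robot touching nothing.
It also fails if it takes over 69 s, if anything falls off the work surface, if the arm or the gripper's body presses on something with over 40 N, if the wrist force passes 120 N, or if a joint passes its speed limit or range.

## Working session

There is one attempt and no reset: what is moved stays moved. The work goes in short steps, Python scripts to look and compute and a shell command to move; the robot and the scene stay as the last step left them, time stands still between calls to the robot, and variables do not carry over. Pictures are saved under pics/ and viewed, and the job is handed in when it is done.

```bash
ls; mkdir -p pics; python3 - <<'E'
from cell import manip
import cv2,numpy as np
s=manip.observe()
for k,v in s.items(): print(k,np.round(v,4).tolist())
for n in("scene","top"):
    c=manip.capture(n); cv2.imwrite(f"pics/{n}0.png",c["img"][:,:,::-1]); print(n,c["K"],c["eye"],c["attitude"])
E
```

```text
pics
time_s 0.0
qpos [-1.2282, 0.4119, -0.0127, 1.597, 0.0056, 1.1343, -0.0822]
qvel [0.0001, -0.0001, -0.0001, -0.0031, -0.0003, 0.0013, -0.0001]
tau [-0.0001, -58.7945, 0.6419, -29.1086, -0.0537, 0.0181, 0.0002]
position [0.2494, 0.5725, 0.2218]
ee_rot [0.2039, 0.979, -0.0008, -0.0001]
ft_force [-0.4049, -0.0012, 0.658]
wrist_torque [0.0108, -0.051, -0.0239]
gripper_width 0.9986
scene [[386.8057272    0.         324.94347893]
 [  0.         386.8057272  197.30489392]
 [  0.           0.           1.        ]] [ 1.18600244 -0.2607131   0.75284072] [ 0.80054025  0.43543447 -0.20170028 -0.3589556 ]
top [[363.16397945   0.         313.65844808]
 [  0.         363.16397945 199.57938333]
 [  0.           0.           1.        ]] [0.55003554 0.07684552 1.01817438] [-0.70165506  0.71164496 -0.01067369  0.03358123]
```

View pics/scene0.png

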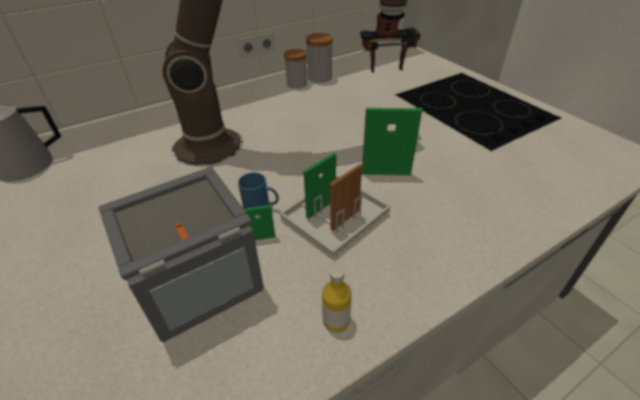

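View pics/top0.png

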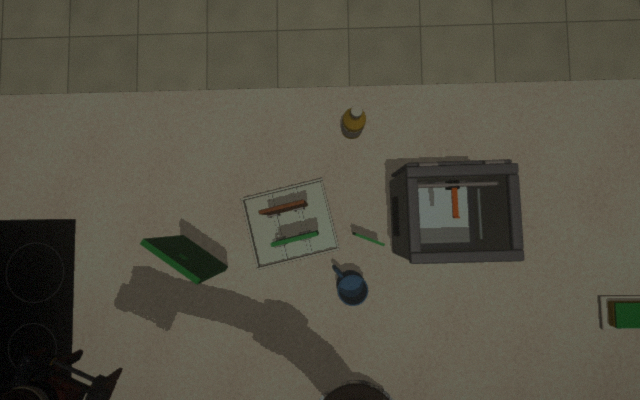

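```bash
cat > h.py <<'E'
import numpy as np,cv2
from scipy.spatial.transform import Rotation as R
from cell import manip
def ray(c,uv):
    d=np.linalg.inv(c["K"])@np.array([uv[0],uv[1],1.]); return np.array(c["eye"]),R.from_quat(c["attitude"]).as_matrix()@d
def plane(c,uv,z):
    e,d=ray(c,uv); return e+d*(z-e[2])/d[2]
def proj(c,p):
    q=R.from_quat(c["attitude"]).as_matrix().T@(np.array(p)-c["eye"]); u=c["K"]@q; return u[:2]/u[2]
E
python3 - <<'E'
from h import *
c=manip.capture("top"); t=manip.capture("scene")
def z(im,x0,x1,y0,y1,k,f,n):
    im=im[y0:y1,x0:x1,::-1]; cv2.imwrite(n,np.clip(cv2.resize(im,None,fx=k,fy=k,interpolation=cv2.INTER_NEAREST).astype(float)*f,0,255).astype('uint8'))
z(c["img"],235,365,170,310,5.5/1.0*0.75,1.5,"pics/t1.png")
z(c["img"],380,530,150,270,5,1.8,"pics/t2.png")
z(t["img"],90,270,165,340,3.4,1.5,"pics/s1.png")
z(t["img"],230,430,95,260,3.5,1.5,"pics/s2.png")
for uv in [(353,394),(0,0),(640,0)]: print(plane(c,uv,0))
E
```

```text
[0.08457274 0.00968989 0.        ]
[1.22798491 1.04256487 0.        ]
[ 1.16480477 -0.81996799  0.        ]
```

View pics/t1.png

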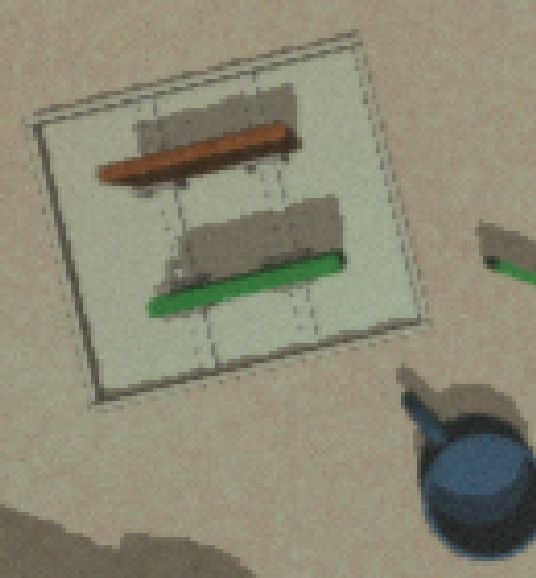

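View pics/t2.png

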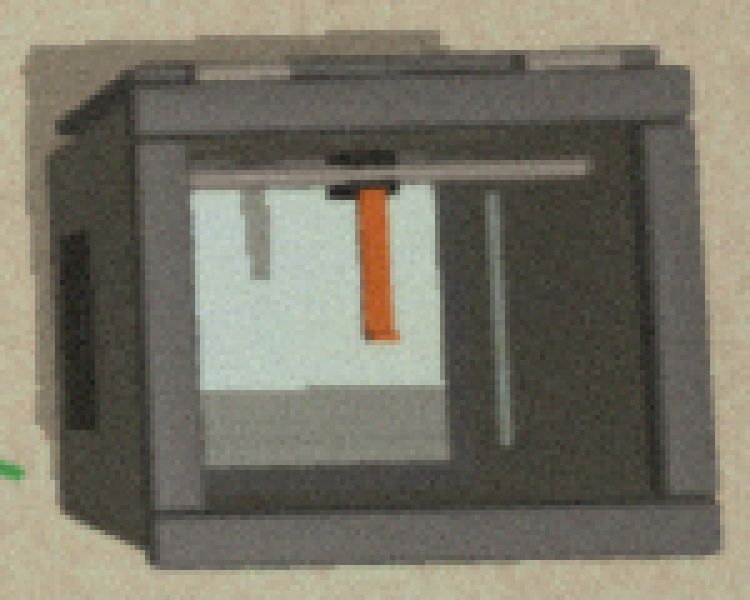

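View pics/s1.png

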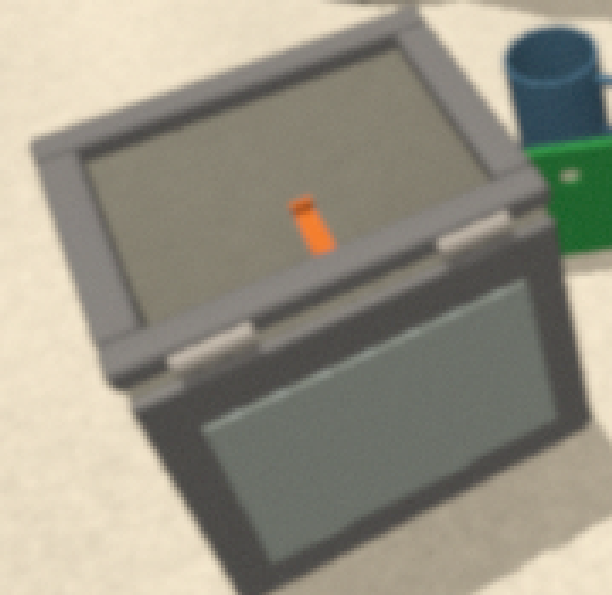

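View pics/s2.png

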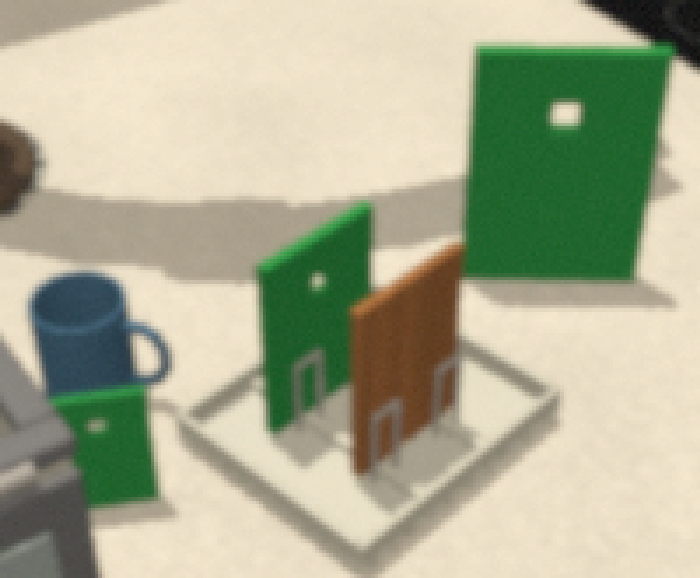

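```bash
python3 - <<'E'
from h import *
c=manip.capture("top"); t=manip.capture("scene")
im=c["img"].astype(int)
# green board, top
g=(im[...,1]>im[...,0]*1.5)&(im[...,1]>im[...,2]*1.5)
g[:, :255]=0; g[:,340:]=0; g[:200]=0; g[260:]=0
for y in range(228,250): print(y,[f"{im[y,x,1]:3d}" if g[y,x] else ' . ' for x in range(268,324,2)])
ys,xs=np.nonzero(g&(im[...,1]>100)); print(len(xs), cv2.minAreaRect(np.c_[xs,ys].astype(np.float32)))
r=cv2.minAreaRect(np.c_[xs,ys].astype(np.float32)); b=cv2.boxPoints(r)
for p in b: print(p,plane(c,p,.18).round(4))
print('ctr',plane(c,r[0],.18).round(4))
# scene top edge of board
ti=t["img"].astype(int)
g2=(ti[...,1]>ti[...,0]*1.5)&(ti[...,1]>ti[...,2]*1.3); g2[:,:295]=0; g2[:,340:]=0
ys,xs=np.nonzero(g2); print('scene',xs.min(),xs.max(),ys.min(),ys.max())
for x in range(303,339): 
    q=np.nonzero(g2[:,x])[0]
    if len(q): print(x,q.min(),q.max(),ti[q.min():q.min()+7,x,1], end=' | ')
print()
# hook
for n,cc in(("top",c),("scene",t)):
    i=cc["img"].astype(int); o=(i[...,0]>i[...,1]*1.7)&(i[...,0]>i[...,2]*2.2)&(i[...,0]>80)
    if n=="top": o[:,:440]=0;o[:,480:]=0;o[:170]=0;o[230:]=0
    else: o[:,:165]=0;o[:,205:]=0;o[:215]=0;o[250:]=0
    ys,xs=np.nonzero(o); print(n,len(xs),xs.min(),xs.max(),ys.min(),ys.max())
    r=cv2.minAreaRect(np.c_[xs,ys].astype(np.float32)); 
    for p in cv2.boxPoints(r): print(p,plane(cc,p,.192).round(4),plane(cc,p,.199).round(4))
    print(r)
E
```

```text
228 [' . ', ' . ', ' . ', ' . ', ' . ', ' . ', ' . ', ' . ', ' . ', ' . ', ' . ', ' . ', ' . ', ' . ', ' . ', ' . ', ' . ', ' . ', ' . ', ' . ', ' . ', ' . ', ' . ', ' . ', ' . ', ' . ', ' . ', ' . ']
229 [' . ', ' . ', ' . ', ' . ', ' . ', ' . ', ' . ', ' . ', ' . ', ' . ', ' . ', ' . ', ' . ', ' . ', ' . ', ' . ', ' . ', ' . ', ' . ', ' . ', ' . ', ' . ', ' . ', ' . ', ' . ', ' . ', ' . ', ' . ']
230 [' . ', ' . ', ' . ', ' . ', ' . ', ' . ', ' . ', ' . ', ' . ', ' . ', ' . ', ' . ', ' . ', ' . ', ' . ', ' . ', ' . ', ' . ', ' . ', ' . ', ' . ', ' . ', ' . ', ' . ', ' . ', ' . ', ' . ', ' . ']
231 [' . ', ' . ', ' . ', ' . ', ' . ', ' . ', ' . ', ' . ', ' . ', ' . ', ' . ', ' . ', ' . ', ' . ', ' . ', ' . ', ' . ', ' . ', ' . ', ' . ', ' . ', ' . ', ' . ', ' . ', ' . ', ' . ', ' . ', ' . ']
232 [' . ', ' . ', ' . ', ' . ', ' . ', ' . ', ' . ', ' . ', ' . ', ' . ', ' . ', ' . ', ' . ', ' . ', ' . ', ' . ', ' . ', ' . ', ' . ', ' . ', ' . ', ' . ', ' 54', ' 71', ' 59', ' . ', ' . ', ' . ']
233 [' . ', ' . ', ' . ', ' . ', ' . ', ' . ', ' . ', ' . ', ' . ', ' . ', ' . ', ' . ', ' . ',
[... 5066 characters left out ...]
] [ 0.6233 -0.2158  0.199 ]
[458.00003 217.     ] [ 0.5579 -0.2203  0.192 ] [ 0.5579 -0.2178  0.199 ]
[453.22964 217.32898] [ 0.5573 -0.2097  0.192 ] [ 0.5573 -0.2073  0.199 ]
((454.6053771972656, 202.52720642089844), (29.344091415405273, 4.781745433807373), 86.05481719970703)
scene 85 176 186 224 238
[174.81537 225.67693] [ 0.5524 -0.2248  0.192 ] [ 0.5603 -0.2252  0.199 ]
[179.66153 222.9077 ] [ 0.5499 -0.2141  0.192 ] [ 0.5578 -0.2146  0.199 ]
[187.47693 236.58461] [ 0.5963 -0.2126  0.192 ] [ 0.6037 -0.2132  0.199 ]
[182.63077 239.35384] [ 0.5984 -0.2229  0.192 ] [ 0.6057 -0.2234  0.199 ]
((181.14614868164062, 231.13076782226562), (15.752409934997559, 5.581562519073486), 60.2551155090332)
```

```bash
python3 - <<'E'
from h import *
c=manip.capture("top"); t=manip.capture("scene")
print('nadir',proj(c,np.array(c["eye"])-[1e-6,0,1]))
def fit(cc,m,zs,pr=True):
    ys,xs=np.nonzero(m); P=np.c_[xs,ys].astype(np.float32)
    w=[plane(cc,p,zs) for p in P]; W=np.array(w)[:,:2].astype(np.float32)
    r=cv2.minAreaRect(W); m0=W.mean(0); u,s,v=np.linalg.svd(W-m0,full_matrices=False)
    a=np.degrees(np.arctan2(v[0,1],v[0,0])); l=(W-m0)@v.T
    print('mean',m0.round(4),'rect',np.round(r[0],4),np.round(r[1],4),'ang',a.round(2),'ext',np.ptp(l,axis=0).round(4)); 
im=c["img"].astype(int)
def green(im): return (im[...,1]>im[...,0]*1.5)&(im[...,1]>im[...,2]*1.3)
g=green(im); k=np.zeros_like(g); k[225:252,265:325]=1
fit(c,g&k,.18)
ti=t["img"].astype(int); g2=green(ti)&(ti[...,1]>88); k=np.zeros_like(g2); k[145:180,300:338]=1
fit(t,g2&k,.18)
# brown
br=(im[...,0]>im[...,1]*1.5)&(im[...,0]>im[...,2]*1.7); k=np.zeros_like(br);k[195:220,255:312]=1
fit(c,br&k,.18)
# rim : gray top view
hsv=cv2.cvtColor(c["img"],cv2.COLOR_RGB2HSV)
print(c["img"][170,470],c["img"][255,470],c["img"][210,517],c["img"][210,413],c["img"][210,395], c["img"][175,470],c["img"][190,500])
for y in (180,200,215,230,240): print(y,c["img"][y,405:425,0].tolist(), c["img"][y,500:530,0].tolist())
for x in (430,455,480,500): print(x,c["img"][155:185,x,0].tolist(), c["img"][240:268,x,0].tolist())
E
```

```text
nadir [325.60619264 222.26724149]
mean [0.5137 0.15  ] rect [0.5136 0.1505] [0.01   0.1096] ang -76.85 ext [0.1096 0.0102]
mean [0.5155 0.1454] rect [0.5151 0.1465] [0.0088 0.1055] ang -77.07 ext [0.1055 0.0089]
mean [0.5877 0.1781] rect [0.5854 0.1779] [0.0113 0.103 ] ang -77.1 ext [0.103  0.0113]
[54 54 51] [56 56 54] [55 51 49] [58 54 54] [23 22 20] [42 42 36] [38 35 29]
180 [36, 36, 46, 54, 61, 61, 61, 61, 60, 57, 56, 54, 40, 41, 39, 38, 46, 40, 43, 40] [32, 37, 34, 39, 37, 34, 34, 29, 37, 48, 52, 56, 57, 54, 56, 56, 53, 53, 52, 78, 94, 100, 100, 101, 103, 107, 106, 101, 103, 102]
200 [34, 32, 33, 47, 59, 60, 56, 62, 58, 57, 59, 58, 57, 71, 96, 100, 104, 102, 106, 101] [36, 42, 36, 36, 35, 38, 37, 30, 28, 33, 43, 51, 57, 52, 55, 55, 57, 59, 51, 56, 71, 96, 99, 101, 103, 105, 100, 104, 104, 103]
215 [39, 39, 30, 37, 47, 60, 61, 59, 64, 53, 61, 57, 58, 56, 75, 95, 103, 101, 102, 104] [38, 39, 38, 35, 38, 41, 36, 34, 29, 26, 30, 44, 54, 56, 56, 49, 53, 58, 54, 51, 60, 68, 96, 98, 100, 102, 104, 105, 101, 106]
230 [42, 39, 38, 29, 38, 53, 59, 62, 64, 56, 63, 61, 60, 58, 55, 70, 73, 7
[... 626 characters left out ...]
, 54, 48, 47, 49, 52, 53, 50, 55, 58, 62, 56, 50, 46, 38, 40, 41, 35, 27, 20, 26, 51, 77] [75, 70, 57, 45, 41, 43, 39, 36, 39, 36, 35, 37, 43, 56, 57, 59, 61, 62, 59, 59, 61, 54, 54, 95, 101, 100, 101, 103]
480 [100, 105, 104, 102, 103, 62, 54, 52, 48, 43, 48, 51, 57, 55, 55, 52, 57, 61, 55, 48, 36, 43, 33, 38, 39, 35, 41, 63, 73, 78] [42, 37, 37, 33, 37, 41, 36, 35, 41, 38, 34, 44, 54, 57, 58, 57, 55, 59, 56, 58, 59, 56, 78, 95, 101, 100, 102, 104]
500 [105, 100, 103, 102, 72, 67, 73, 77, 57, 49, 58, 56, 51, 57, 53, 52, 59, 56, 47, 37, 37, 37, 39, 39, 36, 32, 43, 34, 35, 39] [40, 35, 36, 36, 35, 35, 38, 35, 36, 34, 34, 42, 54, 54, 56, 54, 56, 59, 56, 55, 54, 60, 99, 100, 103, 102, 101, 100]
```

```bash
python3 - <<'E'
from h import *
c=manip.capture("top")
G=cv2.GaussianBlur(c["img"].astype(np.float32).mean(2),(0,0),.6)
def cross(a,x0,th):  # first crossing index
    for i in range(len(a)-1):
        if (a[i]-th)*(a[i+1]-th)<=0 and a[i]!=a[i+1]: return x0+i+(th-a[i])/(a[i+1]-a[i])
def fitline(P,z,name,ax):
    W=np.array([plane(c,p,z)[:2] for p in P]); 
    i,d=(1,0) if ax=='x' else (0,1)  # edge running along x: y=f(x)
    for _ in range(4):
        k=np.polyfit(W[:,d],W[:,i],1); r=W[:,i]-np.polyval(k,W[:,d]); 
        W=W[abs(r)<max(2*np.std(r),5e-4)]
    print(name,len(W),'slope deg',np.degrees(np.arctan(k[0])).round(2),'at mid',np.polyval(k,.57 if ax=='x' else -.21).round(4),'res',np.std(r).round(4)); return k
L=[(cross(G[y,409:424],409,74),y) for y in range(194,224)]
fitline([p for p in L if p[0]],.24,'left inner','x')
Rr=[(cross(G[y,506:518],506,43),y) for y in range(185,240)]
fitline([p for p in Rr if p[0]],.24,'right inner','x')
Ro=[(cross(G[y,515:530],515,77),y) for y in range(175,250)]
fitline([p for p in Ro if p[0]],.24,'right outer','x')
Lo=[(cross(G[y,402:413],402,48),y) for y in range(190,250)]
fitline([p for p in Lo if p[0]],.24,'left outer','x')
F=[(x,cross(G[256:270,x],256,78)) for x in range(420,515)]
fitline([p for p in F if p[1]],.24,'front outer','y')
F=[(x,cross(G[246:257,x],246,47)) for x in range(480,505)]
fitline([p for p in F if p[1]],.24,'front inner','y')
F=[(x,cross(G[168:180,x],168,47)) for x in range(425,505)]
fitline([p for p in F if p[1]],.24,'back inner','y')
E
```

```text
left inner 30 slope deg 1.02 at mid -0.1209 res 0.0002
right inner 55 slope deg 0.98 at mid -0.3136 res 0.0002
right outer 71 slope deg 1.09 at mid -0.3349 res 0.0002
left outer 59 slope deg 0.81 at mid -0.1005 res 0.0002
front outer 82 slope deg -0.87 at mid 0.4617 res 0.0003
front inner 25 slope deg -0.25 at mid 0.4838 res 0.0002
back inner 74 slope deg -1.12 at mid 0.6481 res 0.0002
```

```bash
cat >> h.py <<'E'
def st(tgt=None,yaw=None):
    s=manip.observe(); Rm=R.from_quat(s["ee_rot"]).as_matrix(); p=np.array(s["position"])
    yw=np.degrees(np.arctan2(Rm[1,1],Rm[0,1]))
    print('t',round(s["time_s"],2),'p',p.round(4),'yaw_y',yw.round(2),'z',Rm[:,2].round(4),'F',np.round(s["ft_force"],2),'T',np.round(s["wrist_torque"],3),'w',round(s["gripper_width"],3))
    if tgt is not None: print('tool mm',(Rm.T@(np.array(tgt)-p)*1e3).round(1), 'rz' ,None if yaw is None else -np.radians(yaw-yw).round(4))
    return s
E
python3 -m handwheel '[0,0,-22,0,0,0.186,0,0,-22,0,0,0.186,0,0,-22,0,0,0.186,0,0,-22,0,0,0.186,0,0,-22,0,0,0.186]' 0
python3 -c "
from h import *
st([.514,.149,.28],13.0)"
```

```text
time_s: 1.08
position: [0.2495, 0.5729, 0.3334]
ee_rot: [0.624, 0.782, 0.0, -0.0]
ft_force: [-0.4, 0.1, -0.2]
gripper_width: 0.505
t 1.07 p [0.2495 0.5729 0.3334] yaw_y 12.83 z [ 0.e+00  1.e-04 -1.e+00] F [-0.44  0.13 -0.21] T [-0.007  0.049  0.001] w 0.505
tool mm [-472.1  163.7   53.4] rz -0.003
```

```bash

python3 -m handwheel '[-52,18,0,0,0,0,-52,18,0,0,0,0,-52,18,0,0,0,0,-52,18,0,0,0,0,-52,18,0,0,0,0]'
python3 -m handwheel '[-52,18,0,0,0,0,-52,18,0,0,0,0,-52,19,0,0,0,0,-50,18,25,0,0,0,-2,0,28,0,0,0]'
python3 -m handwheel '[0,0,0,0,0,0,0,0,0,0,0,0,0,0,0,0,0,0,0,0,0,0,0,0,0,0,0,0,0,0]'
python3 - <<'E'
from h import *
st([.514,.149,.153],13.0)
for n in("scene","top"):
    c=manip.capture(n); i=c["img"][:,:,::-1]
    i=i[80:280,200:440] if n=="scene" else i[150:310,220:400]
    cv2.imwrite(f"pics/a_{n}.png",np.clip(cv2.resize(i,None,fx=3,fy=3).astype(float)*1.5,0,255))
E
```

```text
time_s: 1.7
position: [0.3972, 0.3387, 0.3329]
ee_rot: [0.621, 0.784, 0.0, -0.0]
ft_force: [2.2, -0.3, -0.1]
gripper_width: 0.502
time_s: 2.33
position: [0.5172, 0.1499, 0.2798]
ee_rot: [0.624, 0.781, 0.001, 0.001]
ft_force: [1.2, 0.6, -0.4]
gripper_width: 0.499
time_s: 2.95
position: [0.515, 0.1548, 0.2801]
ee_rot: [0.621, 0.784, 0.0, 0.0]
ft_force: [0.2, 0.3, -0.9]
gripper_width: 0.5
t 2.95 p [0.515  0.1548 0.2801] yaw_y 13.21 z [ 5.e-04  4.e-04 -1.e+00] F [ 0.22  0.34 -0.9 ] T [-0.065  0.017 -0.014] w 0.5
tool mm [ -5.5  -2.4 127. ] rz 0.0037[ WARN:0@0.585] global loadsave.cpp:1063 imwrite_ Unsupported depth image for selected encoder is fallbacked to CV_8U.
```

View pics/a_scene.png

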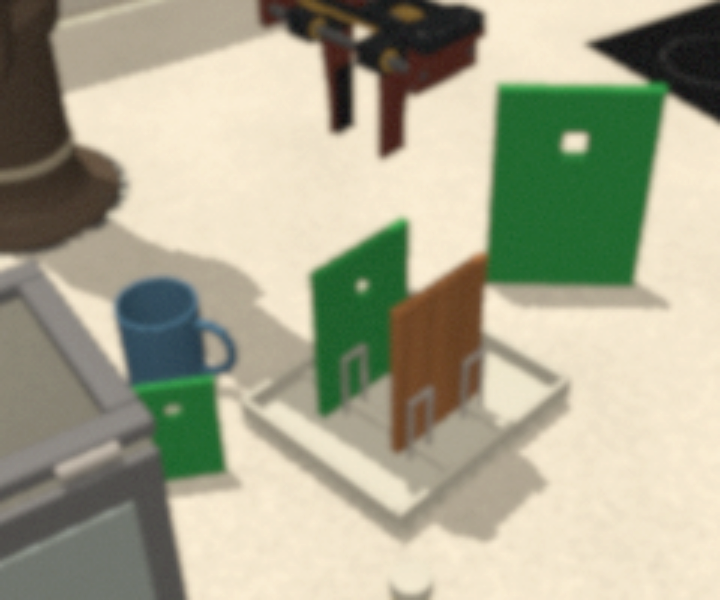

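View pics/a_top.png

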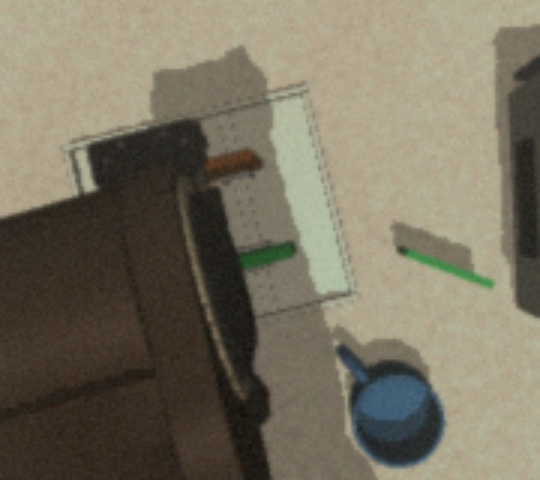

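```bash
python3 - <<'E'
from h import *
t=manip.capture("scene")
print(proj(t,[.515,.1548,.28]), proj(t,[.514,.149,.18]))
im=t["img"][85:145,300:350,::-1]
cv2.imwrite("pics/b.png",np.clip(cv2.resize(im,None,fx=10,fy=10,interpolation=0).astype(float)*1.8,0,255).astype('uint8'))
E
```

```text
[321.856226   126.03796258] [320.30963119 161.3417652 ]
```

View pics/b.png

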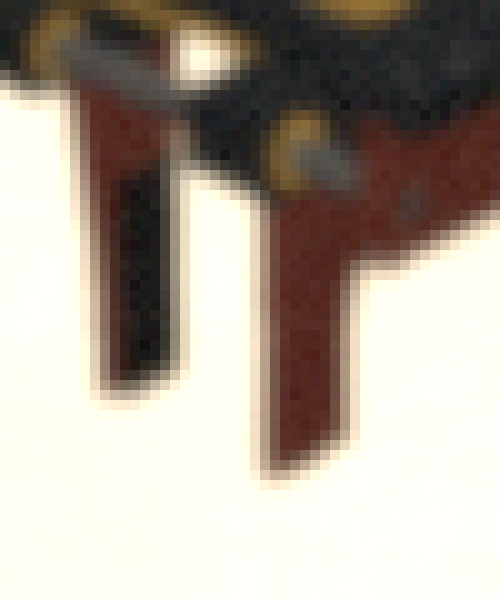

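```bash

python3 -m handwheel '[-6.5,-2.5,20,0,0,0,0,0,30,0,0,0,0,0,30,0,0,0,0,0,27,0,0,0,0,0,10,0,0,0]' 0
python3 -m handwheel '[0,0,10,0,0,0,0,0,0,0,0,0,0,0,0,0,0,0,0,0,0,0,0,0,0,0,0,0,0,0]'
python3 - <<'E'
from h import *
st([.514,.148,.153],13.0)
t=manip.capture("scene")
im=t["img"][100:230,270:380,::-1]
cv2.imwrite("pics/c.png",np.clip(cv2.resize(im,None,fx=5,fy=5,interpolation=0).astype(float)*1.6,0,255).astype('uint8'))
E
```

```text
time_s: 3.72
position: [0.5133, 0.1474, 0.1613]
ee_rot: [0.621, 0.784, -0.001, -0.0]
ft_force: [1.2, 0.7, -0.6]
gripper_width: 0.501
time_s: 4.35
position: [0.5142, 0.1477, 0.153]
ee_rot: [0.621, 0.784, 0.0, 0.0]
ft_force: [0.1, 1.0, -0.6]
gripper_width: 0.5
t 4.35 p [0.5142 0.1477 0.153 ] yaw_y 13.18 z [ 6.e-04  4.e-04 -1.e+00] F [ 0.11  1.   -0.63] T [0.021 0.06  0.016] w 0.5
tool mm [ 0.4 -0.2  0. ] rz 0.0031
```

View pics/c.png

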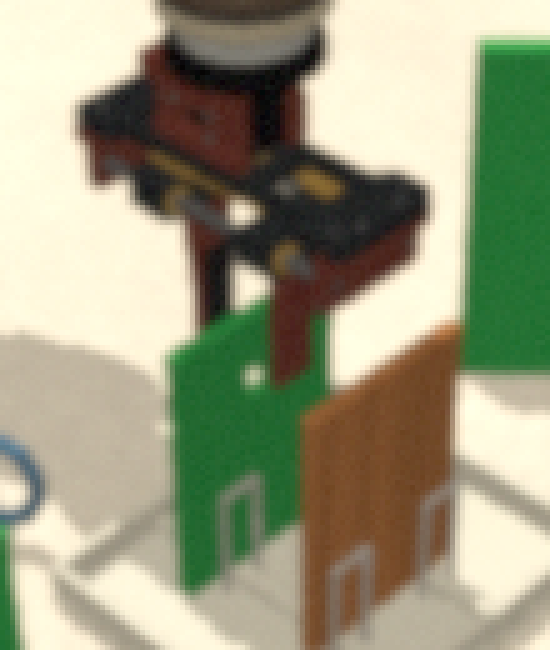

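```bash

python3 -m handwheel '[0,0,0,0,0,0,0,0,0,0,0,0,0,0,0,0,0,0,0,0,0,0,0,0,0,0,0,0,0,0]' 1 35
python3 -m handwheel '[0,0,0,0,0,0,0,0,0,0,0,0,0,0,-5,0,0,0,0,0,-15,0,0,0,0,0,-25,0,0,0]'
python3 -m handwheel '[0,0,-40,0,0,0,0,0,-45,0,0,0,0,0,-45,0,0,0,0,0,-35,0,0,0,0,0,0,0,0,0]'
python3 - <<'E'
from h import *
st([.514,.148,.363],13.0)
t=manip.capture("scene")
im=t["img"][0:230,250:400,::-1]
cv2.imwrite("pics/d.png",np.clip(cv2.resize(im,None,fx=2.6,fy=2.6,interpolation=0).astype(float)*1.6,0,255).astype('uint8'))
E
```

```text
time_s: 5.03
position: [0.514, 0.1476, 0.1526]
ee_rot: [0.621, 0.784, -0.0, -0.0]
ft_force: [-0.1, 0.6, -0.1]
gripper_width: 0.11
time_s: 5.65
position: [0.5137, 0.1474, 0.1984]
ee_rot: [0.621, 0.784, -0.001, -0.0]
ft_force: [-0.8, -0.7, -2.4]
gripper_width: 0.113
time_s: 6.28
position: [0.5152, 0.1476, 0.3662]
ee_rot: [0.621, 0.783, 0.003, 0.001]
ft_force: [-0.7, -0.0, -2.5]
gripper_width: 0.108
t 6.28 p [0.5152 0.1476 0.3662] yaw_y 13.16 z [ 0.0053  0.0028 -1.    ] F [-0.66 -0.   -2.52] T [-0.061  0.018 -0.04 ] w 0.108
tool mm [ 0.7 -1.1  3.2] rz 0.0027
```

View pics/d.png

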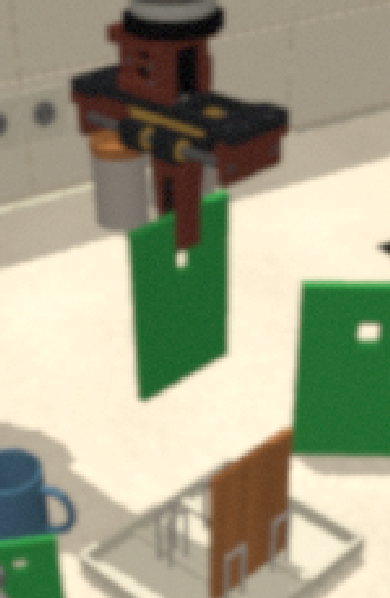

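```bash

python3 -m handwheel '[0,0,-25,0,0,0.106,0,0,-50,0,0,0.106,-30,0,0,0,0,0,-50,2,0,0,0,0,-55,3,0,0,0,0]'
python3 -m handwheel '[-55,3,0,0,0,0,-55,3,0,0,0,0,-50,3,0,0,0,0,-40,0,0,0,0,0,-25,0,0,0,0,0]'
python3 -m handwheel '[0,0,0,0,0,0,0,0,0,0,0,0,0,0,0,0,0,0,0,0,0,0,0,0,0,0,0,0,0,0]'
python3 - <<'E'
from h import *
st([.525,-.2125,.44],1.0)
for n in("scene","top"):
    c=manip.capture(n); i=c["img"][:,:,::-1]
    i=i[0:260,60:320] if n=="scene" else i[140:340,340:600]
    cv2.imwrite(f"pics/e_{n}.png",np.clip(cv2.resize(i,None,fx=2.3,fy=2.3,interpolation=0).astype(float)*1.6,0,255).astype('uint8'))
E
```

```text
time_s: 6.95
position: [0.5209, 0.0118, 0.4363]
ee_rot: [0.7, 0.714, -0.001, -0.001]
ft_force: [0.8, -0.0, -2.1]
gripper_width: 0.113
time_s: 7.58
position: [0.5335, -0.2143, 0.4362]
ee_rot: [0.702, 0.712, -0.001, -0.001]
ft_force: [-0.3, 1.0, -2.2]
gripper_width: 0.113
time_s: 8.2
position: [0.5346, -0.2116, 0.4377]
ee_rot: [0.7, 0.714, 0.0, 0.0]
ft_force: [0.4, -0.0, -2.2]
gripper_width: 0.116
t 8.2 p [ 0.5346 -0.2116  0.4377] yaw_y 1.08 z [ 2.e-04  2.e-04 -1.e+00] F [ 0.42 -0.04 -2.16] T [-0.088  0.094  0.017] w 0.116
tool mm [-0.7 -9.7 -2.3] rz 0.0013
```

View pics/e_scene.png

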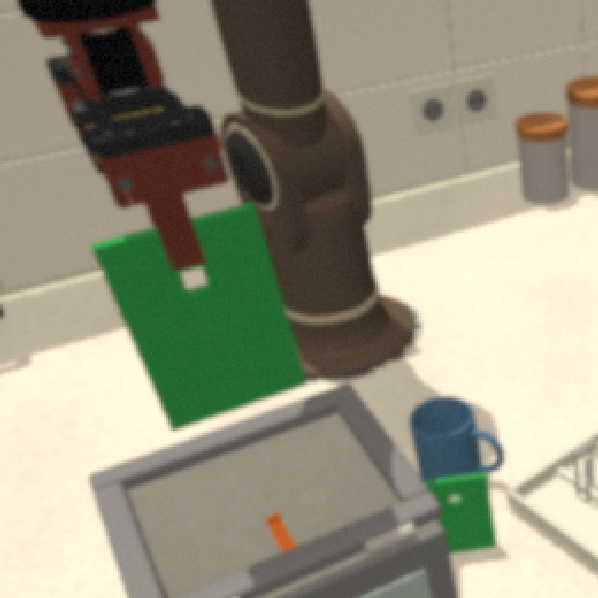

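View pics/e_top.png

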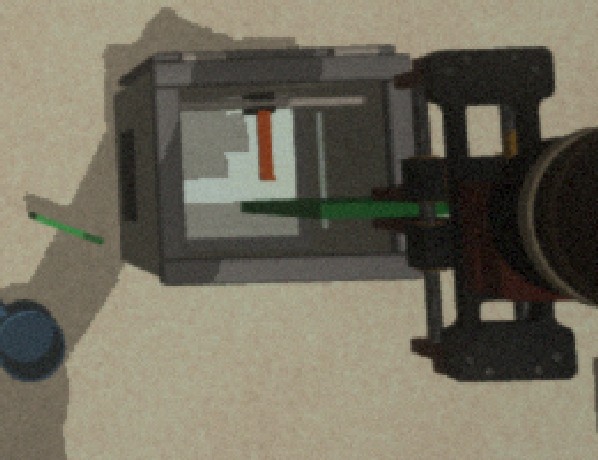

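```bash

python3 -m handwheel '[0,-10,0,0,0,0,0,0,20,0,0,0,0,0,35,0,0,0,0,0,35,0,0,0,0,0,35,0,0,0]'
python3 -m handwheel '[0,0,35,0,0,0,0,0,35,0,0,0,0,0,22,0,0,0,0,0,12,0,0,0,0,0,0,0,0,0]'
python3 -m handwheel '[0,0,0,0,0,0,0,0,0,0,0,0,0,0,0,0,0,0,0,0,0,0,0,0,0,0,0,0,0,0]'
python3 - <<'E'
from h import *
st([.525,-.2125,.208],1.0)
for n in("scene","top"):
    c=manip.capture(n); i=c["img"][:,:,::-1]
    i=i[140:270,90:260] if n=="scene" else i[140:340,340:600]
    k=4.5 if n=="scene" else 2.3
    cv2.imwrite(f"pics/f_{n}.png",np.clip(cv2.resize(i,None,fx=k,fy=k,interpolation=0).astype(float)*1.6,0,255).astype('uint8'))
E
```

```text
time_s: 8.93
position: [0.5238, -0.2123, 0.3118]
ee_rot: [0.701, 0.713, 0.0, 0.0]
ft_force: [0.2, 0.6, -2.3]
gripper_width: 0.113
time_s: 9.55
position: [0.5241, -0.2122, 0.2085]
ee_rot: [0.701, 0.713, -0.0, -0.0]
ft_force: [0.2, 0.4, -2.2]
gripper_width: 0.113
time_s: 10.18
position: [0.5245, -0.2123, 0.2087]
ee_rot: [0.701, 0.713, 0.0, 0.0]
ft_force: [-0.1, -0.0, -2.1]
gripper_width: 0.109
t 10.18 p [ 0.5245 -0.2123  0.2087] yaw_y 1.03 z [ 1.e-04  0.e+00 -1.e+00] F [-0.13 -0.05 -2.11] T [-0.049  0.056 -0.03 ] w 0.109
tool mm [-0.2  0.5  0.7] rz 0.0005
```

View pics/f_scene.png

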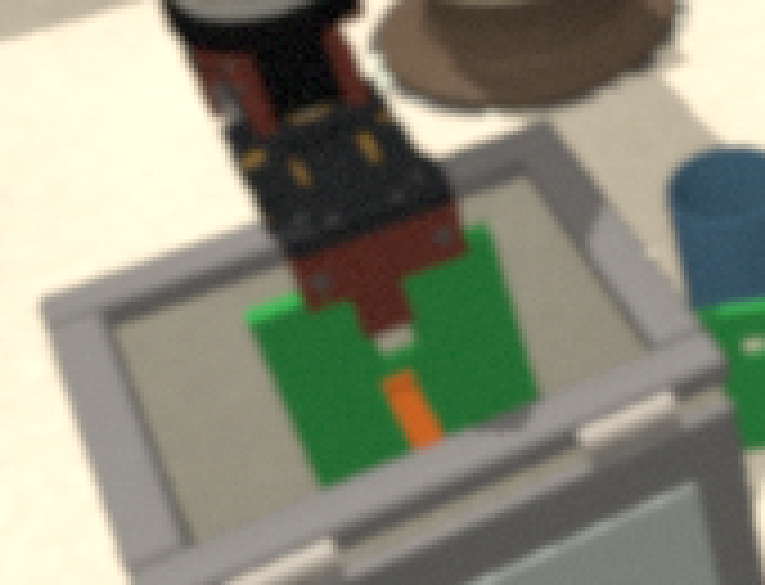

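View pics/f_top.png

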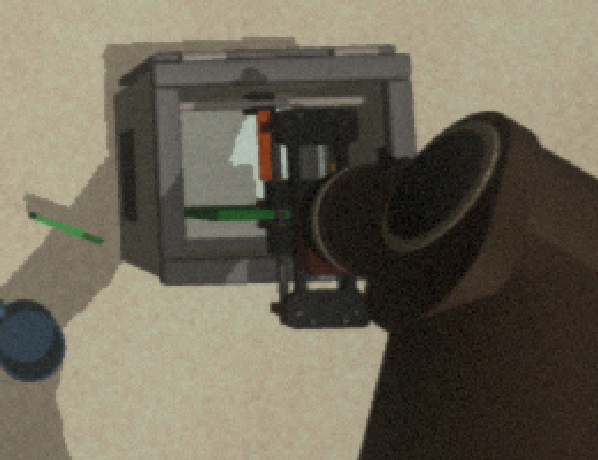

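```bash
python3 - <<'E'
from h import *
t=manip.capture("scene"); i=t["img"].astype(int)
def planex(c,uv,x):
    e,d=ray(c,uv); return e+d*(x-e[0])/d[0]
o=(i[...,0]>i[...,1]*1.6)&(i[...,0]>i[...,2]*2)&(i[...,0]>80); k=np.zeros_like(o);k[220:245,168:195]=1;o&=k
for v in range(221,242):
    us=np.nonzero(o[v])[0]
    if len(us): 
        a,b=plane(t,(us.min()-.5,v),.192),plane(t,(us.max()+.5,v),.192); print(v,us.min(),us.max(),a[:2].round(4),b[:2].round(4),((a+b)/2)[1].round(4))
print('R ch'); 
for v in range(210,224): print(v,[tuple(i[v,u]) and int(i[v,u,0]) for u in range(168,188)])
pr=proj(t,[.5295,-.2123,.194]); print('pred hole',pr, 'pred tip', proj(t,[.557,-.2125,.199]))
g=(i[...,1]>i[...,0]*1.4)&(i[...,1]>i[...,2]*1.3)
for v in (224,226,228,230,232,234):
    us=np.nonzero(g[v,140:215])[0]+140
    l,r=planex(t,(us.min()-.5,v),.5295),planex(t,(us.max()+.5,v),.5295); print(v,us.min(),us.max(),l[1:].round(4),r[1:].round(4),((l+r)/2)[1:].round(4))
E
```

```text
223 180 180 [ 0.55   -0.2144] [ 0.5511 -0.2127] -0.2136
224 177 180 [ 0.5494 -0.2204] [ 0.554  -0.2136] -0.217
225 176 181 [ 0.5512 -0.223 ] [ 0.5579 -0.2127] -0.2179
226 176 181 [ 0.554  -0.2239] [ 0.5608 -0.2136] -0.2187
227 177 182 [ 0.558 -0.223] [ 0.5647 -0.2127] -0.2179
228 177 182 [ 0.5608 -0.2238] [ 0.5675 -0.2136] -0.2187
229 177 183 [ 0.5636 -0.2247] [ 0.5714 -0.2128] -0.2187
230 178 183 [ 0.5675 -0.2238] [ 0.5742 -0.2136] -0.2187
231 178 184 [ 0.5703 -0.2246] [ 0.578  -0.2128] -0.2187
232 179 185 [ 0.5741 -0.2238] [ 0.5819 -0.212 ] -0.2179
233 179 185 [ 0.5769 -0.2246] [ 0.5846 -0.2128] -0.2187
234 180 186 [ 0.5807 -0.2237] [ 0.5884 -0.212 ] -0.2179
235 180 186 [ 0.5834 -0.2245] [ 0.5911 -0.2129] -0.2187
236 181 186 [ 0.5872 -0.2237] [ 0.5937 -0.2137] -0.2187
237 181 186 [ 0.5899 -0.2245] [ 0.5964 -0.2145] -0.2195
238 182 184 [ 0.5936 -0.2237] [ 0.5969 -0.2187] -0.2212
R ch
210 [33, 39, 48, 49, 50, 49, 49, 49, 52, 51, 50, 51, 51, 43, 33, 26, 23, 23, 26, 18]
211 [29, 38, 43, 51, 51, 51, 48, 49, 53, 55, 56, 56, 55, 47, 33, 25, 22, 21, 22, 24]
212 [27, 33, 46, 49, 49, 51, 52,
[... 756 characters left out ...]
, 24, 26, 23, 23, 22, 31, 42, 41, 37, 28, 22, 22, 19, 22, 23]
222 [23, 18, 21, 23, 20, 24, 26, 28, 34, 45, 58, 69, 73, 63, 42, 24, 20, 24, 22, 20]
223 [21, 20, 23, 21, 24, 26, 34, 48, 62, 75, 90, 97, 98, 82, 53, 31, 22, 23, 22, 25]
pred hole [177.30892978 216.08668347] pred tip [180.58632088 222.25729727]
224 151 208 [-0.2652  0.1999] [-0.1566  0.1397] [-0.2109  0.1698]
226 152 208 [-0.265  0.194] [-0.1578  0.134 ] [-0.2114  0.164 ]
228 153 208 [-0.2647  0.1881] [-0.159   0.1283] [-0.2119  0.1582]
230 154 204 [-0.2645  0.1821] [-0.1686  0.1273] [-0.2166  0.1547]
232 155 199 [-0.2643  0.176 ] [-0.1801  0.1274] [-0.2222  0.1517]
234 155 194 [-0.2658  0.1709] [-0.1915  0.1276] [-0.2287  0.1493]
```

```bash
python3 - <<'E'
from h import *
t=manip.capture("top"); i=t["img"].astype(int)
for z in(.236,.15,.076): print(z,proj(t,[.5195,-.1573,z]).round(1),proj(t,[.5295,-.1573,z]).round(1))
print(proj(t,[.557,-.2125,.199]),proj(t,[.557,-.2155,.199]))
for v in range(224,240): print(v,i[v,412:440,1].tolist())
im=t["img"][170:250,405:485,::-1]
cv2.imwrite("pics/g.png",np.clip(cv2.resize(im,None,fx=7,fy=7,interpolation=0).astype(float)*2.5,0,255).astype('uint8'))
E
```

```text
0.236 [436.2 235.2] [436.  230.5]
0.15 [425.1 233.9] [425.  229.7]
0.076 [417.2 233. ] [417.1 229.1]
[455.60912023 217.4242847 ] [456.97308112 217.40600156]
224 [41, 41, 46, 40, 40, 40, 41, 48, 76, 83, 85, 80, 79, 80, 77, 83, 81, 82, 82, 81, 81, 80, 83, 84, 84, 79, 79, 82]
225 [40, 42, 41, 45, 44, 44, 41, 46, 71, 80, 82, 80, 79, 82, 76, 83, 79, 81, 79, 78, 78, 80, 78, 79, 79, 81, 79, 78]
226 [44, 40, 41, 44, 38, 41, 40, 49, 77, 79, 80, 81, 81, 80, 83, 81, 77, 76, 84, 79, 78, 76, 79, 79, 77, 77, 78, 78]
227 [43, 43, 41, 43, 41, 38, 42, 46, 71, 76, 76, 79, 76, 82, 75, 79, 77, 79, 80, 80, 79, 78, 74, 80, 81, 79, 80, 77]
228 [41, 42, 43, 43, 45, 45, 44, 40, 70, 78, 79, 76, 78, 76, 78, 81, 77, 78, 78, 77, 75, 74, 75, 77, 73, 76, 76, 74]
229 [43, 40, 44, 45, 42, 42, 40, 39, 63, 67, 62, 59, 57, 55, 57, 57, 51, 56, 54, 54, 46, 45, 47, 50, 44, 49, 46, 44]
230 [41, 43, 40, 40, 39, 41, 37, 38, 36, 38, 41, 33, 32, 38, 39, 32, 32, 39, 33, 34, 34, 31, 31, 33, 30, 33, 29, 30]
231 [42, 42, 41, 42, 46, 46, 38, 37, 33, 33, 32, 28, 29, 30, 36, 24, 29, 28, 28, 28, 30, 27, 34, 38, 44, 42, 45, 46]
232 [43
[... 228 characters left out ...]
34 [44, 44, 44, 40, 42, 38, 43, 42, 46, 49, 52, 49, 43, 40, 35, 37, 34, 30, 34, 29, 29, 33, 41, 50, 49, 50, 51, 51]
235 [44, 40, 42, 40, 40, 44, 39, 41, 56, 75, 74, 78, 77, 72, 72, 65, 59, 54, 53, 47, 44, 39, 48, 54, 50, 53, 53, 58]
236 [42, 43, 45, 45, 37, 43, 40, 39, 62, 76, 80, 82, 80, 82, 78, 77, 76, 77, 74, 76, 71, 71, 75, 74, 75, 78, 77, 76]
237 [43, 40, 43, 43, 39, 44, 42, 40, 59, 72, 79, 79, 78, 79, 76, 77, 79, 78, 79, 80, 77, 76, 76, 76, 77, 76, 77, 75]
238 [42, 46, 42, 38, 39, 42, 42, 43, 56, 79, 78, 79, 73, 78, 78, 74, 77, 78, 78, 77, 73, 79, 74, 76, 74, 72, 76, 77]
239 [47, 43, 41, 44, 40, 46, 47, 42, 53, 73, 75, 76, 81, 78, 83, 81, 78, 76, 82, 78, 77, 75, 75, 79, 78, 78, 79, 78]
```

View pics/g.png

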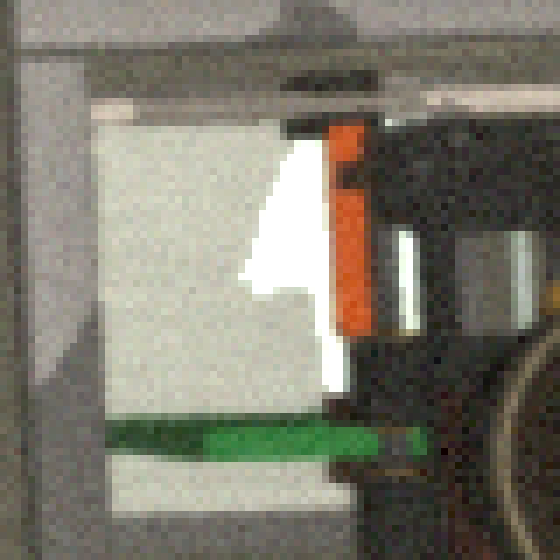

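```bash
python3 - <<'E'
from h import *
t=manip.capture("scene"); i=t["img"].astype(float)
def planex(c,uv,x,y0=-.212,yaw=1.03):
    e,d=ray(c,uv); n=np.array([np.cos(np.radians(yaw)),np.sin(np.radians(yaw)),0]); p0=np.array([x,y0,.2]); return e+d*(n@(p0-e))/(n@d)
def cr(a,u0,th,rising):
    for k in range(len(a)-1):
        if (rising and a[k]<th<=a[k+1]) or (not rising and a[k]>=th>a[k+1]): return u0+k+(th-a[k])/(a[k+1]-a[k])
# orange strip: R-G 
D=i[...,0]-i[...,1]
L=[];Rr=[]
for v in range(226,235):
    row=D[v,168:196]; pk=row.max(); m=int(row.argmax())
    bl=np.median(row[:4]); br=np.median(row[-5:])
    l=cr(row[:m+1],168,(pk+bl)/2,True); r=cr(row[m:],168+m,(pk+br)/2,False)
    a,b=plane(t,(l,v),.192),plane(t,(r,v),.192); L.append(a[:2]);Rr.append(b[:2])
L=np.array(L);Rr=np.array(Rr)
for n,W in(('L',L),('R',Rr)):
    k=np.polyfit(W[:,0],W[:,1],1); print(n,'slope',np.degrees(np.arctan(k[0])).round(2),'y@.557',np.polyval(k,.557).round(4),'mean y',W[:,1].mean().round(4),'mean x',W[:,0].mean().round(4))
# board edges: greenness
g=i[...,1]-i[...,0]
E=[];F=[]
for v in range(214,236):
    row=g[v,138:165]; l=cr(row,138,16+0*row.max(),True)
    if l: E.append(planex(t,(l,v),.5295))
for v in range(196,226):
    row=g[v,190:222]; r=cr(row,190,16,False)
    if r: F.append(planex(t,(r,v),.5295))
E=np.array(E);F=np.array(F)
for n,W in(('E',E),('F',F)):
    for _ in range(3):
        k=np.polyfit(W[:,2],W[:,1],1); rr=W[:,1]-np.polyval(k,W[:,2]); W=W[abs(rr)<2*rr.std()+2e-4]
    print(n,len(W),'tilt deg',np.degrees(np.arctan(k[0])).round(2),'y@.19',np.polyval(k,.19).round(4),'y@.17',np.polyval(k,.17).round(4),'z',W[:,2].min().round(3),W[:,2].max().round(3),rr.std().round(5))
print(g[220,138:165].round(),g[210,190:222].round())
E
```

```text
L slope -0.25 y@.557 -0.2254 mean y -0.2254 mean x 0.5664
R slope 1.21 y@.557 -0.2118 mean y -0.2114 mean x 0.5755
E 22 tilt deg 0.11 y@.19 -0.2657 y@.17 -0.2658 z 0.169 0.229 0.00012
F 30 tilt deg 0.05 y@.19 -0.1566 y@.17 -0.1567 z 0.136 0.222 0.00014
[-4. -4. -4. -3. -3. -4. -2. -4. -2.  1. 10. 26. 37. 44. 45. 46. 44. 45.
 45. 45. 44. 46. 47. 45. 44. 45. 46.] [44. 47. 46. 46. 45. 46. 47. 45. 47. 45. 45. 48. 43. 35. 18.  6. -1. -3.
 -3. -5. -4. -3. -5. -4. -3. -3. -3. -3. -3. -3. -4. -4.]
```

```bash
python3 - <<'E'
from h import *
t=manip.capture("scene"); i=t["img"].astype(float)
def px(uv,x):
    e,d=ray(t,uv); return e+d*(x-e[0])/d[0]
for u,v in((176,217.9),(178,217.2)): print('hole far bottom',px((u,v),.5195).round(4))
for u in (160,162,198,200): 
    for v0,v1 in((188,214),): print(u,i[v0:v1,u,1].astype(int).tolist())
# top-left near corner etc: top surface
for u,v in((176.5,217.6),): print(plane(t,(u,v),.185))
print('z tip: ',[px((u,v),.557).round(4) for u,v in((178.5,222.5),)])
E
python3 -m handwheel '[-3,0,0.5,0,0,0,-3,0,0,0,0,0,-1.5,0,0,0,0,0,0,0,0,0,0,0,0,0,0,0,0,0]'
python3 -m handwheel '[0,3,0,0,0,0,0,3,0,0,0,0,0,3,0,0,0,0,0,3,0,0,0,0,0,0,0,0,0,0]'
python3 -c "
from h import *
st()"
```

```text
hole far bottom [ 0.5195 -0.2152  0.1821]
hole far bottom [ 0.5195 -0.211   0.1819]
160 [24, 24, 27, 27, 22, 18, 20, 17, 22, 23, 26, 28, 30, 36, 37, 34, 31, 29, 27, 31, 41, 54, 63, 68, 68, 67]
162 [29, 30, 26, 21, 16, 21, 24, 21, 23, 28, 25, 26, 32, 35, 37, 32, 33, 32, 33, 42, 53, 62, 65, 66, 67, 67]
198 [91, 89, 87, 83, 76, 72, 71, 71, 70, 68, 68, 68, 67, 69, 69, 68, 66, 67, 68, 69, 68, 68, 67, 67, 68, 68]
200 [93, 91, 93, 92, 89, 86, 85, 81, 77, 75, 74, 72, 69, 69, 66, 69, 68, 67, 68, 69, 67, 68, 68, 68, 67, 68]
[ 0.52256112 -0.21432048  0.185     ]
z tip:  [array([ 0.557 , -0.2164,  0.2004])]
time_s: 11.1
position: [0.5247, -0.2197, 0.2081]
ee_rot: [0.701, 0.713, 0.0, -0.0]
ft_force: [-0.7, -1.1, -1.2]
gripper_width: 0.113
time_s: 11.72
position: [0.5369, -0.2195, 0.2081]
ee_rot: [0.701, 0.714, -0.0, 0.0]
ft_force: [-0.6, 0.3, -2.7]
gripper_width: 0.113
t 11.72 p [ 0.5369 -0.2195  0.2081] yaw_y 1.05 z [-0.e+00 -1.e-04 -1.e+00] F [-0.63  0.29 -2.72] T [-0.066  0.016 -0.005] w 0.113
```

```bash

python3 -m handwheel '[0,2,-0.5,0,0,0,0,2,0,0,0,0,0,1,0,0,0,0,0,1,0,0,0,0,0,0,0,0,0,0]'
python3 - <<'E'
from h import *
st()
for n in("scene","top"):
    c=manip.capture(n); i=c["img"][:,:,::-1]
    i=i[175:260,120:230] if n=="scene" else i[170:250,405:485]
    cv2.imwrite(f"pics/h_{n}.png",np.clip(cv2.resize(i,None,fx=6,fy=6,interpolation=0).astype(float)*1.9,0,255).astype('uint8'))
E
```

```text
time_s: 12.35
position: [0.5427, -0.2195, 0.2086]
ee_rot: [0.701, 0.713, -0.0, -0.0]
ft_force: [0.5, 0.5, -3.1]
gripper_width: 0.113
t 12.35 p [ 0.5427 -0.2195  0.2086] yaw_y 1.03 z [-0. -0. -1.] F [ 0.48  0.5  -3.12] T [-0.027  0.104 -0.022] w 0.113
```

View pics/h_scene.png

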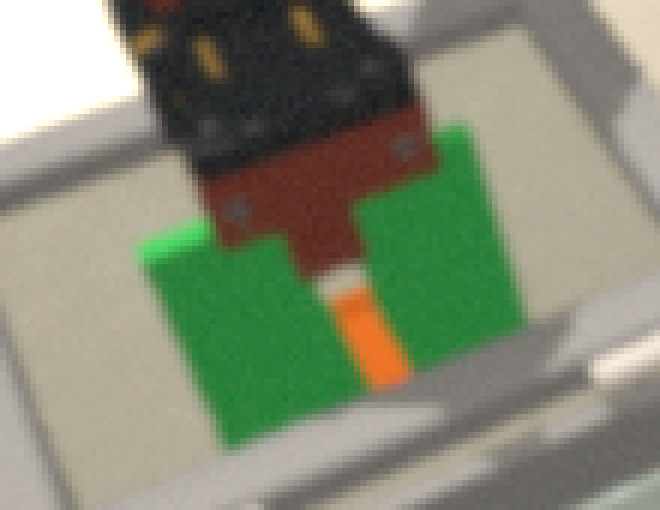

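View pics/h_top.png

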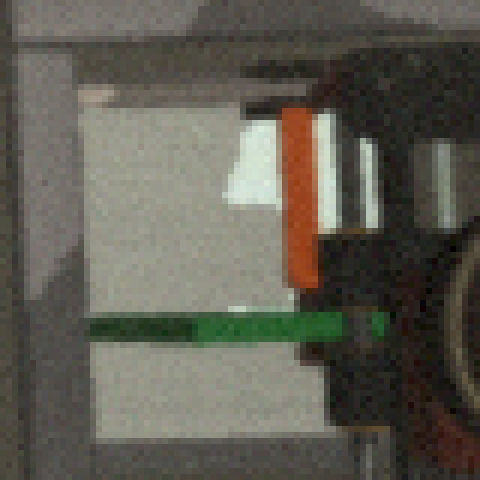

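```bash

python3 -m handwheel '[0,1.5,0,0,0,0,0,1.5,0,0,0,0,0,1,0,0,0,0,0,1,0,0,0,0,0,0,0,0,0,0]'
python3 -c "
from h import *
st()"
python3 -m handwheel '[0,1,0,0,0,0,0,1,0,0,0,0,0,0,0,0,0,0,0,0,0,0,0,0,0,0,0,0,0,0]'
python3 -c "
from h import *
st()"
```

```text
time_s: 13.08
position: [0.5477, -0.2194, 0.2086]
ee_rot: [0.701, 0.713, -0.0, -0.0]
ft_force: [0.3, 0.3, -2.4]
gripper_width: 0.11
t 13.07 p [ 0.5477 -0.2194  0.2086] yaw_y 1.03 z [-0. -0. -1.] F [ 0.25  0.31 -2.44] T [-0.099  0.008 -0.033] w 0.11
time_s: 13.7
position: [0.5496, -0.2194, 0.2086]
ee_rot: [0.701, 0.713, 0.0, -0.0]
ft_force: [-0.0, 0.5, -1.8]
gripper_width: 0.107
t 13.7 p [ 0.5496 -0.2194  0.2086] yaw_y 1.03 z [-0.  0. -1.] F [-0.    0.52 -1.8 ] T [-0.072  0.098 -0.048] w 0.107
```

```bash

python3 -m handwheel '[0,1,0,0,0,0,0,1,0,0,0,0,0,1,0,0,0,0,0,0,0,0,0,0,0,0,0,0,0,0]'
python3 -c "
from h import *
st();st()"
python3 -m handwheel '[0,1,0,0,0,0,0,1,0,0,0,0,0,0,0,0,0,0,0,0,0,0,0,0,0,0,0,0,0,0]'
python3 - <<'E'
from h import *
st()
for n in("scene","top"):
    c=manip.capture(n); i=c["img"][:,:,::-1]
    i=i[175:260,120:230] if n=="scene" else i[170:250,405:485]
    cv2.imwrite(f"pics/i_{n}.png",np.clip(cv2.resize(i,None,fx=6,fy=6,interpolation=0).astype(float)*1.9,0,255).astype('uint8'))
E
```

```text
time_s: 14.32
position: [0.5526, -0.2193, 0.2086]
ee_rot: [0.701, 0.713, 0.0, -0.0]
ft_force: [0.3, 0.2, -2.5]
gripper_width: 0.113
t 14.32 p [ 0.5526 -0.2193  0.2086] yaw_y 1.03 z [-0.  0. -1.] F [ 0.3   0.21 -2.46] T [-0.058  0.076 -0.021] w 0.113
t 14.32 p [ 0.5526 -0.2193  0.2086] yaw_y 1.03 z [-0.  0. -1.] F [ 0.3   0.21 -2.46] T [-0.058  0.076 -0.021] w 0.113
time_s: 14.95
position: [0.5547, -0.2192, 0.2086]
ee_rot: [0.701, 0.713, 0.0, -0.0]
ft_force: [-0.2, -0.6, -1.6]
gripper_width: 0.108
t 14.95 p [ 0.5547 -0.2192  0.2086] yaw_y 1.03 z [ 0.e+00  1.e-04 -1.e+00] F [-0.18 -0.57 -1.56] T [-0.067  0.032 -0.066] w 0.108
```

View pics/i_scene.png

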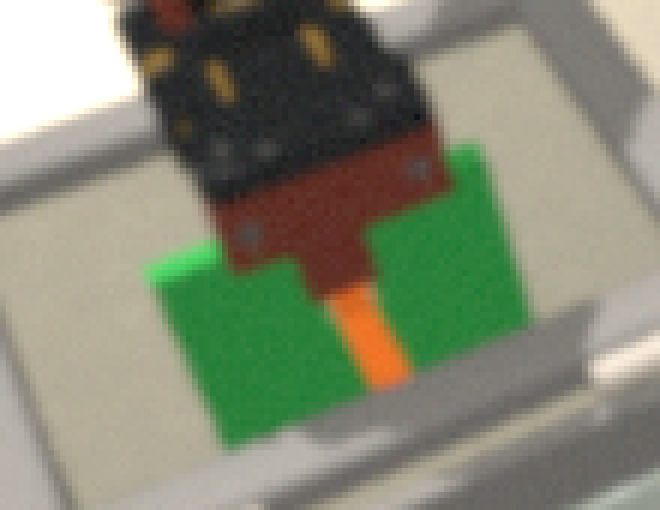

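View pics/i_top.png

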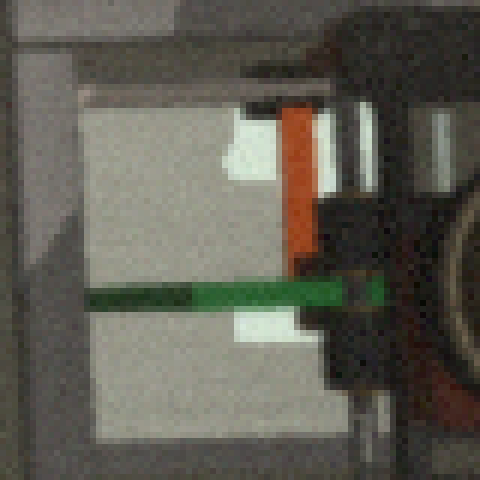

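```bash

python3 -m handwheel '[0,1,0,0,0,0,0,1,0,0,0,0,0,1,0,0,0,0,0,1,0,0,0,0,0,0,0,0,0,0]'
python3 -m handwheel '[0,1,0,0,0,0,0,1,0,0,0,0,0,1,0,0,0,0,0,1,0,0,0,0,0,0,0,0,0,0]'
python3 -c "
from h import *
st()"
```

```text
time_s: 15.68
position: [0.5587, -0.2191, 0.2086]
ee_rot: [0.701, 0.713, -0.0, -0.0]
ft_force: [0.1, 0.6, -1.9]
gripper_width: 0.112
time_s: 16.3
position: [0.5627, -0.2191, 0.2086]
ee_rot: [0.701, 0.713, -0.0, 0.0]
ft_force: [-0.3, -0.3, -2.0]
gripper_width: 0.109
t 16.3 p [ 0.5627 -0.2191  0.2086] yaw_y 1.04 z [ 0. -0. -1.] F [-0.27 -0.31 -1.99] T [-0.023  0.049  0.009] w 0.109
```

```bash

python3 -m handwheel '[0,1.5,0,0,0,0,0,1.5,0,0,0,0,0,1.5,0,0,0,0,0,1.5,0,0,0,0,0,0,0,0,0,0]'
python3 -m handwheel '[0,2,0,0,0,0,0,2,0,0,0,0,0,2,0,0,0,0,0,2,0,0,0,0,0,0,0,0,0,0]'
python3 -m handwheel '[0,2.5,0,0,0,0,0,2.5,0,0,0,0,0,2.5,0,0,0,0,0,2.5,0,0,0,0,0,0,0,0,0,0]'
python3 - <<'E'
from h import *
st()
for n in("scene","top"):
    c=manip.capture(n); i=c["img"][:,:,::-1]
    i=i[175:260,120:230] if n=="scene" else i[160:250,405:495]
    cv2.imwrite(f"pics/j_{n}.png",np.clip(cv2.resize(i,None,fx=6,fy=6,interpolation=0).astype(float)*1.9,0,255).astype('uint8'))
E
```

```text
time_s: 16.92
position: [0.5688, -0.2189, 0.2086]
ee_rot: [0.701, 0.713, -0.0, -0.0]
ft_force: [0.8, -0.1, -1.6]
gripper_width: 0.115
time_s: 17.55
position: [0.5768, -0.2188, 0.2086]
ee_rot: [0.701, 0.714, -0.0, -0.0]
ft_force: [-0.1, -0.3, -1.4]
gripper_width: 0.115
time_s: 18.18
position: [0.5868, -0.2186, 0.2086]
ee_rot: [0.701, 0.714, -0.0, -0.0]
ft_force: [0.1, 0.5, -2.9]
gripper_width: 0.115
t 18.18 p [ 0.5868 -0.2186  0.2086] yaw_y 1.04 z [-0.  0. -1.] F [ 0.09  0.5  -2.92] T [-0.044  0.032 -0.003] w 0.115
```

View pics/j_scene.png

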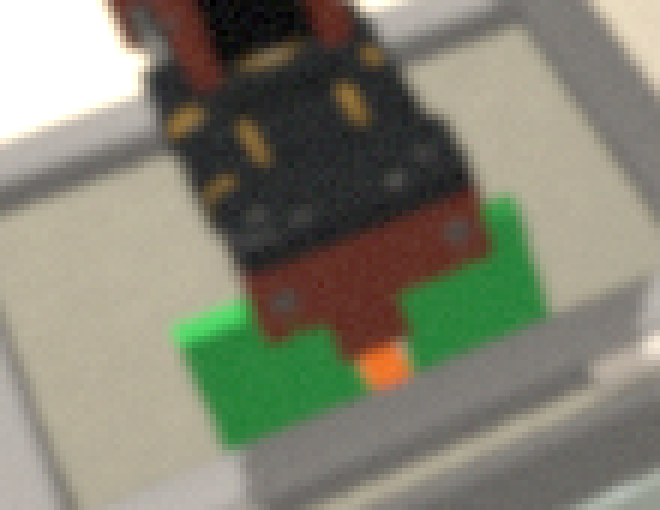

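View pics/j_top.png

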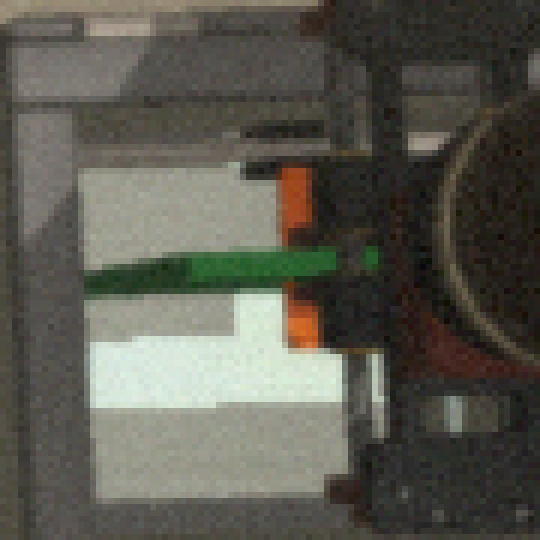

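```bash

python3 -m handwheel '[0,2,0,0,0,0,0,2,0,0,0,0,0,0,2,0,0,0,0,0,2,0,0,0,0,0,2,0,0,0]'
python3 -m handwheel '[0,0,1,0,0,0,0,0,1,0,0,0,0,0,0,0,0,0,0,0,0,0,0,0,0,0,0,0,0,0]'
python3 -c "
from h import *
st()"
python3 -m handwheel '[0,0,0.5,0,0,0,0,0,0.5,0,0,0,0,0,0,0,0,0,0,0,0,0,0,0,0,0,0,0,0,0]'
python3 -c "
from h import *
st()"
```

```text
time_s: 18.9
position: [0.5905, -0.2186, 0.2024]
ee_rot: [0.701, 0.713, -0.0, -0.0]
ft_force: [-0.1, -0.2, -2.5]
gripper_width: 0.115
time_s: 19.52
position: [0.5907, -0.2186, 0.2007]
ee_rot: [0.701, 0.713, 0.0, 0.0]
ft_force: [-0.0, 1.1, -2.1]
gripper_width: 0.114
t 19.52 p [ 0.5907 -0.2186  0.2007] yaw_y 1.03 z [ 1.e-04  0.e+00 -1.e+00] F [-0.02  1.07 -2.15] T [-0.055  0.044  0.055] w 0.114
time_s: 20.15
position: [0.5907, -0.2186, 0.1996]
ee_rot: [0.701, 0.713, 0.0, 0.0]
ft_force: [-0.0, -0.3, -2.2]
gripper_width: 0.114
t 20.15 p [ 0.5907 -0.2186  0.1996] yaw_y 1.03 z [ 0.  0. -1.] F [-0.03 -0.31 -2.17] T [-0.091  0.036  0.008] w 0.114
```

Expected contact at TCP z ≈ 0.1976.

```bash

for k in 1 2; do true; done
python3 -m handwheel '[0,0,0.5,0,0,0,0,0,0.5,0,0,0,0,0,0,0,0,0,0,0,0,0,0,0,0,0,0,0,0,0]'
python3 -m handwheel '[0,0,0.5,0,0,0,0,0,0.5,0,0,0,0,0,0,0,0,0,0,0,0,0,0,0,0,0,0,0,0,0]'
python3 -c "
from h import *
st()"
```

```text
time_s: 20.78
position: [0.5907, -0.2186, 0.1986]
ee_rot: [0.701, 0.713, 0.0, 0.0]
ft_force: [-0.1, -0.5, -1.6]
gripper_width: 0.113
time_s: 21.4
position: [0.5907, -0.2186, 0.1977]
ee_rot: [0.701, 0.713, 0.0, 0.0]
ft_force: [0.2, 0.6, -2.1]
gripper_width: 0.114
t 21.4 p [ 0.5907 -0.2186  0.1977] yaw_y 1.03 z [ 1.e-04  0.e+00 -1.e+00] F [ 0.18  0.59 -2.11] T [-0.038 -0.001  0.036] w 0.114
```

```bash

python3 -m handwheel '[0,0,0.5,0,0,0,0,0,0,0,0,0,0,0,0,0,0,0,0,0,0,0,0,0,0,0,0,0,0,0]'
python3 -m handwheel '[0,0,0.5,0,0,0,0,0,0,0,0,0,0,0,0,0,0,0,0,0,0,0,0,0,0,0,0,0,0,0]'
python3 -c "
from h import *
st()"
```

```text
time_s: 22.02
position: [0.5909, -0.2186, 0.1975]
ee_rot: [0.701, 0.713, 0.0, 0.0]
ft_force: [-0.2, 1.5, 4.2]
gripper_width: 0.114
time_s: 22.65
position: [0.5912, -0.2186, 0.1974]
ee_rot: [0.701, 0.713, 0.0, 0.001]
ft_force: [-2.5, 1.3, 7.6]
gripper_width: 0.111
t 22.65 p [ 0.5912 -0.2186  0.1974] yaw_y 1.04 z [ 0.0014 -0.     -1.    ] F [-2.47  1.33  7.58] T [0.314 0.217 0.006] w 0.111
```

```bash

python3 -m handwheel '[0,0,-0.7,0,0,0,0,0,0,0,0,0,0,0,0,0,0,0,0,0,0,0,0,0,0,0,0,0,0,0]'
python3 -c "
from h import *
st()"
```

```text
time_s: 23.28
position: [0.5908, -0.2186, 0.1975]
ee_rot: [0.701, 0.713, 0.0, 0.0]
ft_force: [0.4, 0.3, 5.2]
gripper_width: 0.114
t 23.27 p [ 0.5908 -0.2186  0.1975] yaw_y 1.03 z [ 3.e-04 -0.e+00 -1.e+00] F [0.39 0.26 5.15] T [0.199 0.142 0.058] w 0.114
```

```bash

python3 -m handwheel '[0,0,-0.4,0,0,0,0,0,0,0,0,0,0,0,0,0,0,0,0,0,0,0,0,0,0,0,0,0,0,0]'
python3 -c "
from h import *
st()"
python3 -m handwheel '[0,0,0,0,0,0,0,0,0,0,0,0,0,0,0,0,0,0,0,0,0,0,0,0,0,0,0,0,0,0]' 0.6 35
python3 - <<'E'
from h import *
st()
for n in("scene","top"):
    c=manip.capture(n); i=c["img"][:,:,::-1]
    i=i[175:260,120:230] if n=="scene" else i[160:250,405:495]
    cv2.imwrite(f"pics/k_{n}.png",np.clip(cv2.resize(i,None,fx=6,fy=6,interpolation=0).astype(float)*1.9,0,255).astype('uint8'))
E
```

```text
time_s: 23.9
position: [0.5906, -0.2186, 0.1976]
ee_rot: [0.701, 0.713, -0.0, -0.0]
ft_force: [1.4, 0.5, 0.4]
gripper_width: 0.112
t 23.9 p [ 0.5906 -0.2186  0.1976] yaw_y 1.03 z [-1.e-04 -0.e+00 -1.e+00] F [1.38 0.52 0.44] T [-0.025 -0.194  0.038] w 0.112
time_s: 24.52
position: [0.5907, -0.2186, 0.1977]
ee_rot: [0.701, 0.713, -0.0, -0.0]
ft_force: [0.2, 0.0, 0.1]
gripper_width: 0.199
t 24.52 p [ 0.5907 -0.2186  0.1977] yaw_y 1.03 z [-0. -0. -1.] F [0.18 0.01 0.06] T [-0.061  0.069  0.042] w 0.199
```

View pics/k_scene.png

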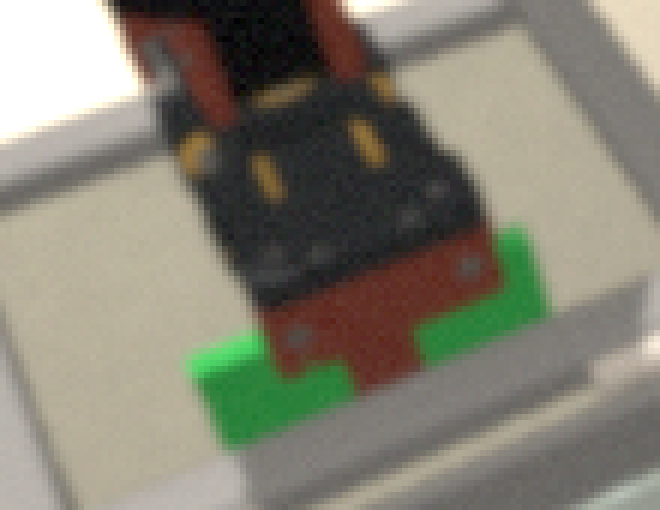

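View pics/k_top.png

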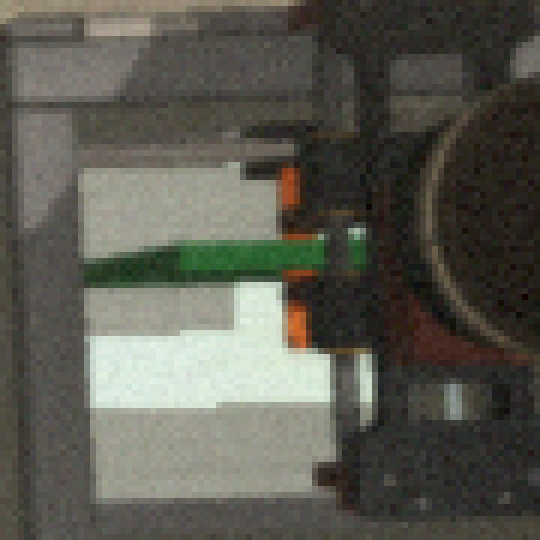

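```bash

python3 -m handwheel '[0,0,-3,0,0,0,0,0,-6,0,0,0,0,0,-10,0,0,0,0,0,-12,0,0,0,0,0,-15,0,0,0]'
python3 -m handwheel '[0,0,-25,0,0,0,0,0,-35,0,0,0,0,0,-40,0,0,0,0,0,-30,0,0,0,0,0,-10,0,0,0]'
python3 -m handwheel '[45,-20,0,0,0,0,55,-30,0,0,0,0,55,-30,0,0,0,0,40,-10,0,0,0,0,0,0,0,0,0,0]'
python3 -m handwheel '[0,0,0,0,0,0,0,0,0,0,0,0,0,0,0,0,0,0,0,0,0,0,0,0,0,0,0,0,0,0]'
python3 - <<'E'
from h import *
st()
for n in("scene","top"):
    c=manip.capture(n); i=c["img"][:,:,::-1]
    cv2.imwrite(f"pics/l_{n}_full.png",i)
    i=i[165:340,90:400] if n=="scene" else i[100:300,230:540]
    cv2.imwrite(f"pics/l_{n}.png",np.clip(cv2.resize(i,None,fx=2.5,fy=2.5,interpolation=0).astype(float)*1.7,0,255).astype('uint8'))
E
```

```text
time_s: 25.25
position: [0.5907, -0.2186, 0.2449]
ee_rot: [0.701, 0.713, 0.0, 0.0]
ft_force: [-0.0, 0.9, -0.5]
gripper_width: 0.196
time_s: 25.88
position: [0.591, -0.2192, 0.3863]
ee_rot: [0.701, 0.713, 0.001, 0.001]
ft_force: [-0.7, -0.5, -0.9]
gripper_width: 0.198
time_s: 26.5
position: [0.4964, -0.0219, 0.3834]
ee_rot: [0.698, 0.716, 0.0, -0.001]
ft_force: [-1.0, -0.3, 0.3]
gripper_width: 0.201
time_s: 27.12
position: [0.4973, -0.0258, 0.3837]
ee_rot: [0.701, 0.713, -0.0, -0.0]
ft_force: [0.1, 0.3, 1.0]
gripper_width: 0.199
t 27.12 p [ 0.4973 -0.0258  0.3837] yaw_y 1.0 z [-2.e-04 -1.e-04 -1.e+00] F [0.11 0.3  0.95] T [-0.054  0.048 -0.01 ] w 0.199
```

View pics/l_scene.png

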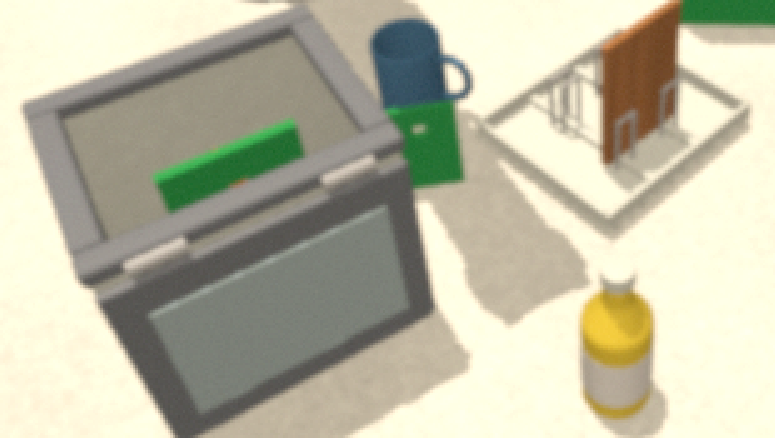

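View pics/l_top.png

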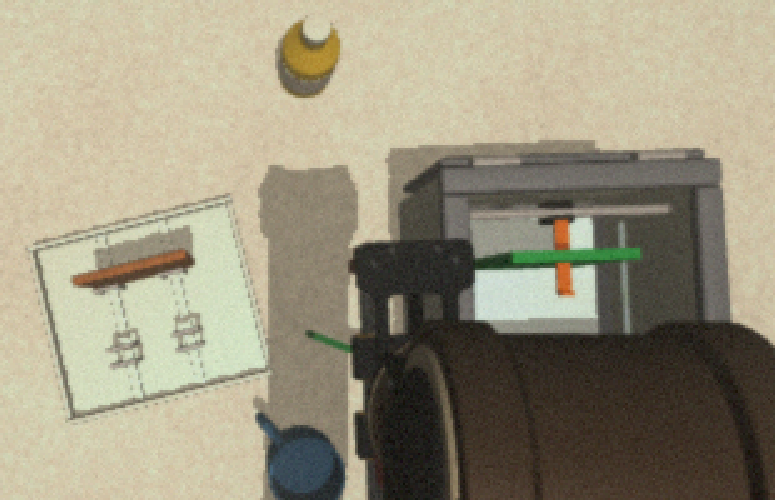

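```bash
python3 -c "
from h import *
st(); print(manip.job_done())"
```

```text
t 27.23 p [ 0.4973 -0.0256  0.3837] yaw_y 1.02 z [-0. -0. -1.] F [ 0.23  0.36 -0.02] T [-0.102  0.042  0.02 ] w 0.202
the job is handed in; nothing more can be done
None
```

The green board is hanging by its hole on the orange hook, behind the turned-up tip, and I handed the job in at 27.2 s of the 69 s allowed.

- **Passing the hook:** I lowered the board through the opening and moved it along +x in 1–2.5 mm steps. Readings between steps stayed at sensor noise, under 1 N sideways, so I found no sign of the board catching the tip.
- **Setting it down:** The hook took the weight at TCP z = 0.1976, the height I had worked out. Stepping 0.5 mm further pushed the wrist reading to 7.6 N, about 10 N on the hook and below its 20 N limit. I backed off to about zero before opening the fingers slightly and coming straight up.
- **Last pictures:** The orange strip shows on both sides of the board. The brown board, mug and soap bottle look to be standing where they were, by eye. The arm is clear of everything, with the wrist force at sensor noise.
- **The rim:** I saw no contact with the frame in the pictures or the readings. I have no separate sensor for that.
- **Disagreements:** The two cameras differed by up to about 6 mm in y on where the hook was. I measured hook against board within each view instead, which gave −7.3 mm and −8.4 mm, and used −7.5 mm. The scene camera also put the hole about 3 mm lower than the arm's own figures, but the contact height agreed with the arm.

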